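Gather the tool-handle blanks

TASK

Lift the handle bar at the end of the shallow aluminium tray until the tray is at or near its stop and stays tilted, so that the four wooden handle blanks roll together at its low end. Slide the steel scoop down the tray under the blanks, lift all four out clear of the tray in one go, and tip them into the plywood box; then stand the scoop upright on the bench and let go of it. Do not touch the blanks with the fingers, and leave the other things on the bench where they are.

Things in the scene. Friction and masses are not known exactly. Their poses are not given: they have to be found in the camera images.
- stand: Fixed grey stand under the aluminium tray, 264 x 140 mm, 34 mm tall at its hinge cheeks. Origin: centre of its underside, on the bench. x runs level from the hinge (at x = -125 mm, 20 mm above the bench) toward the tray's handle end.
- tray (a joint): Tilt of the shallow aluminium tray about its hinge at the low end (the end nearer the robot), rad: 0 level, grows as the handle end is lifted, end stop at 0.38. The hinge is stiff (3.5 N m friction) so the tray stays where it is left; lifting takes about 15 to 20 N at the bar, and pressing down more than about 12 N inside the tray may lower it. Hinge axis: level, along the stand's y.
- tray_mid (a point): Middle of the tray's floor, 120 mm from the inner foot of its low end wall, midway between the side walls; turns with the tray. x runs along the floor up toward the handle end, y across, z square to the floor. The inner foot of the low end wall lies 8 mm along x and 6 mm along z from the hinge axis. Inside: 112 mm wide, floor 238 mm long; side and far walls 26 mm high and 2 mm thick; the low end wall is 80 mm high along its slope and leans outward (to -x) by 0.12 rad.
- tray_bar (a point): Middle of the tray's handle bar, a round steel bar 14 mm in diameter and 90 mm long along the tray's y, on two bent end posts beyond the far wall, its axis 69 mm above the level of the tray floor. In the tray it is at x = 267 mm, z = 69 mm from the inner foot of the low end wall; turns with the tray.
- scoop: Flat-bottomed steel scoop, loose, 0.24 kg, standing flat on the bench. Origin: centre of the underside of its floor plate. Floor 104 mm long (x) x 100 mm wide (y) x 2 mm thick; open mouth with plain lip at x = -52 mm; back wall 42 mm high at x = +51 mm; side cheeks 30 mm high along the rear 30 mm only. Upright wooden handle post behind the back wall at x = +60 mm: 16 mm (x) x 26 mm (y), from 12 to 118 mm above the underside, square to the floor.
- scoop_grip (a point): On the axis of the scoop's handle post, 95 mm above the underside of the floor; axes as the scoop's.
- scoop_lip (a point): Middle of the scoop's front lip, at its underside (x = -52 mm in the scoop); axes as the scoop's.
- crate: Fixed open plywood box, 190 (x) x 150 (y) x 65 mm tall, walls and floor 7 mm. Origin: centre of its underside on the bench.
- blank0: One of four alike round beech handle blanks, 90 mm long, 22 mm in diameter, round ends, 25 g, lying in the tray; Origin at its centre; y is its long axis. It rolls freely.
- blank1: One of four alike round beech handle blanks, 90 mm long, 22 mm in diameter, round ends, 25 g, lying in the tray; Origin at its centre; y is its long axis. It rolls freely.
- blank2: One of four alike round beech handle blanks, 90 mm long, 22 mm in diameter, round ends, 25 g, lying in the tray; Origin at its centre; y is its long axis. It rolls freely.
- blank3: One of four alike round beech handle blanks, 90 mm long, 22 mm in diameter, round ends, 25 g, lying in the tray; Origin at its centre; y is its long axis. It rolls freely.
- tin_c: Bystander: smaller ink tin, 64 mm across, 80 mm tall, near the robot. Origin: centre of its underside.
- brayer: Bystander: ink roller: black roller 130 mm long, 38 mm across, lying along its y, black handle to its +x to 135 mm. Origin: centre of its underside (middle of the roller).
- gouge: Bystander: carving gouge, 140 mm long along x, wooden handle to -x, 32 mm tall. Origin: centre of its underside (where blade meets handle).
- pot: Bystander: small white ceramic pot, 72 mm across, 60 mm tall. Origin: centre of its underside.

How it is judged:
By the outcome, as a careful person would: the job done as asked, in the order asked, and still so for the second after the job is handed in, with the robot touching nothing.
It also fails if it takes over 72 s, if anything falls off the work surface, if the arm or the gripper's body presses on something with over 40 N, if the wrist force passes 120 N, or if a joint passes its speed limit or range.

ROBOT

A 6-joint arm with a two-finger parallel gripper is mounted at the origin on the work surface. World frame = base frame: x ahead of the robot, y to its left, z up, the work surface at z = 0. Lengths are in m, angles in rad, forces in N, time in s.
With the tool pointing down it reaches from about 0.3 to 0.75 m from the base axis. Payload 8.5 kg.
Tool frame: the origin (TCP) lies on the centre line of the jaws, within the pads' length; the fingertips stand 25 mm ahead of it and the grasp point (between the pads) lies 6 mm ahead of it; z points along the fingers, y is the line along which they close (so a half turn about z gives the same grasp; the last joint's range is limited). The gripper opens to 85 mm and grips with 20 to 120 N. Pads are 22 mm wide; open, the fingers measure 114 mm over their backs; the gripper's body (76 mm by 85 mm) begins 54 mm behind the grasp point. The pads swing forward as they close: fully open they stand 13 mm farther back than shut.
Start: joints at [-1.495, 0.381, 1.297, -0, 1.464, -0.215], TCP at [0.158, -0.527, 0.256] pointing down, gripper open.
Joint ranges: [-3.11, 3.11], [-0.89, 2.33], [0.22, 2.48], [-1.42, 4.56], [0.17, 2.85], [-2.88, 2.88]. Speed limits (rad/s): [2.39, 2.39, 3.14, 3.14, 3.14, 3.14].

INTERFACE

Orientations are given as a unit quaternion [w, x, y, z].
In Python, from bench import bot gives the robot as it stands.
- The arm moves only by the shell command python3 -m handwheel 'ROWS' [FORCE]. ROWS is text: rows parted by semicolons, each of 5 numbers parted by spaces: the finger opening in mm, from 0 to 85.4, then the shift along the tool's x, y, z in mm, then the turn about the tool's z in degrees. In form: grip x y z yaw; .... A call has exactly 5 rows; each row is the pose to reach, as a shift and turn from the pose commanded when the call began, along the tool's axes at that moment; what a row does not reach only later rows make up. A row lasts 1/10 s, in which the tool goes at most 50 mm and 8.59 degrees, less where a joint would pass 70% of its speed; a pose out of reach is approached as far as the arm can. A call with a gripper value outside its range is refused whole. The fingers move at their own pace and stop on an object; FORCE is the grip in N (left out, the last holds). Time passes only in rows, so rows that repeat a pose let the fingers close, or fill a call up. It gives the time, the measured TCP pose, the force, the opening and the grip force at its end, in the units of the state.
- bot.read_state(): the state, without advancing time (a new reading comes with each control period).
- bot.camera(name): name is "side" or "top" or "wrist"; returns a dict with "frame" (480x640x3 uint8, red, green, blue), "fx", "fy", "cx", "cy" (pixels), "dist" ([k1, k2, p1, p2, k3] as OpenCV has them; the pictures are not rectified), "rvec" (rotation vector, rad) and "tvec" (3), from world to camera coordinates, as OpenCV has them. Camera axes: x right, y down, z forward; pixel columns grow to the right and rows downward; lengths in m; the calibration is good to about 2 mm. A picture is of the moment at which its call begins. There is no depth.
- bot.finish_job(): hands the job in; it is judged then, once.
Trained networks look in a picture, given as the dict that the camera call returned (one of the last four; its "shot" number tells which), for a name from the list of things; names that differ only in an ending like _2 or _b are one class to them, and where a whole thing is asked for, a point or a joint stands for the part that bears it (a point fixed in the world has none). Each returns a list of dicts, best first, with "confidence" (0 to 1); they miss things now and then, are a little off and sometimes report something else, mostly with a low value. They report only what shows in the picture. A call takes as long as a camera call.
- bot.silhouettes(picture, query): "region" (480x640 bool, what is visible of it) and "extent" ([left, top, width, height] in pixels, round what is visible of it).
- bot.spot_point(picture, query): "location" ([column, row] in pixels: a listed point, or the origin of a listed thing).
The state is a dict: "clock": time; "joint_pos": joint angles; "dq": joint speeds; "tau": joint torques, N m; "tcp_pos": TCP position; "ee_rot": TCP orientation; "wrist_force": force on the tool from outside, world axes, zero at the start; "ft_torque": the same for the moment, N m; "width": opening from 0.0 (shut) to 1.0 (fully open); "gripper_force": force on a finger pad.
Only numpy, scipy, OpenCV 4.12 (cv2) and the standard library are available. Lean on these libraries where they do the work, as an engineer would, in place of code of your own. Each camera call takes 0.05 s, during which the arm holds its last target. There are 200 camera calls.

## Working session

There is one attempt and no reset: what is moved stays moved. The work goes in short steps, Python scripts to look and compute and a shell command to move; the robot and the scene stay as the last step left them, time stands still between calls to the robot, and variables do not carry over. Pictures are saved under pics/ and viewed, at most 10 in all, crops included, and the job is handed in when it is done.

```bash
mkdir -p pics; cat > h.py <<'E'
import numpy as np, cv2
from bench import bot
def ray(c,px):
    u=cv2.undistortPoints(np.array([[px]],float),np.array([[c['fx'],0,c['cx']],[0,c['fy'],c['cy']],[0,0,1.]]),np.array(c['dist'],float))[0,0]
    R,_=cv2.Rodrigues(np.array(c['rvec'],float)); t=np.array(c['tvec'],float).ravel()
    return -R.T@t, R.T@np.array([u[0],u[1],1.])
def atz(c,px,z):
    o,d=ray(c,px); return o+d*(z-o[2])/d[2]
def tri(a,pa,b,pb):
    o,d=ray(a,pa);p,e=ray(b,pb)
    s=np.linalg.lstsq(np.c_[d,-e],p-o,rcond=None)[0]
    A=o+d*s[0];B=p+e*s[1]; return (A+B)/2,np.linalg.norm(A-B)
def proj(c,P):
    K=np.array([[c['fx'],0,c['cx']],[0,c['fy'],c['cy']],[0,0,1.]])
    return cv2.projectPoints(np.array(P,float).reshape(-1,3),np.array(c['rvec'],float),np.array(c['tvec'],float),K,np.array(c['dist'],float))[0][:,0]
def save(c,n,crop=None):
    f=c['frame'][:,:,::-1]
    if crop: x,y,w,h=crop; f=cv2.resize(f[y:y+h,x:x+w],None,fx=2,fy=2)
    cv2.imwrite('pics/'+n+'.png',f)
def sp(c,q):
    r=bot.spot_point(c,q); return (r[0]['location'],round(r[0]['confidence'],2)) if r else (None,0)
E
python3 - <<'E'
from h import *
np.set_printoptions(precision=4,suppress=True)
a=bot.camera('top');b=bot.camera('side');save(a,'top0');save(b,'side0')
for q in ['stand','tray_mid','tray_bar','scoop','scoop_grip','scoop_lip','crate','tin_c','brayer','gouge','pot']:
    (p,c1),(r,c2)=sp(a,q),sp(b,q)
    print(q,p,c1,r,c2,*( [x for x in tri(a,p,b,r)] if p is not None and r is not None else []))
s=bot.read_state();print(s['tcp_pos'],s['ee_rot'],s['width'])
E
```

```text
stand [297.5, 226.0] 0.8 [300.0, 268.3] 0.75 [ 0.5597  0.0365 -0.0023] 0.002815946783940033
tray_mid [295.0, 221.0] 0.59 [300.4, 260.9] 0.57 [0.5623 0.0388 0.0282] 0.013495720320918751
tray_bar [297.5, 224.9] 0.68 [250.0, 223.3] 0.66 [0.5887 0.0794 0.1742] 0.13280380572952633
scoop [443.7, 267.7] 0.77 [390.8, 216.6] 0.8 [ 0.4702 -0.2925  0.0051] 0.007991823523268465
scoop_grip [457.8, 231.9] 0.91 [381.5, 181.5] 0.87 [ 0.5322 -0.3054  0.1007] 0.01040014211824778
scoop_lip [437.7, 289.4] 0.72 [404.7, 228.1] 0.61 [ 0.4183 -0.2823 -0.005 ] 0.0009895135860160573
crate [185.1, 258.6] 0.79 [256.9, 340.9] 0.62 [0.483  0.2878 0.0114] 0.0026537535615546383
tin_c [141.9, 330.8] 0.96 [280.0, 412.1] 0.95 [0.3233 0.3847 0.0032] 0.002702716069786569
brayer [447.5, 183.4] 0.76 [341.9, 190.6] 0.92 [ 0.6641 -0.3066  0.0012] 0.005231879472886237
gouge [296.2, 183.9] 0.18 [304.6, 261.2] 0.74 [ 0.6167  0.0183 -0.0092] 0.09578174437402137
pot [487.3, 339.0] 0.91 [455.2, 218.8] 0.64 [ 0.3089 -0.3863  0.0188] 0.004363498785780673
[ 0.1577 -0.5269  0.2563] [-0.      0.9894  0.1449  0.    ] 1.0000277693979374
```

View pics/top0.png

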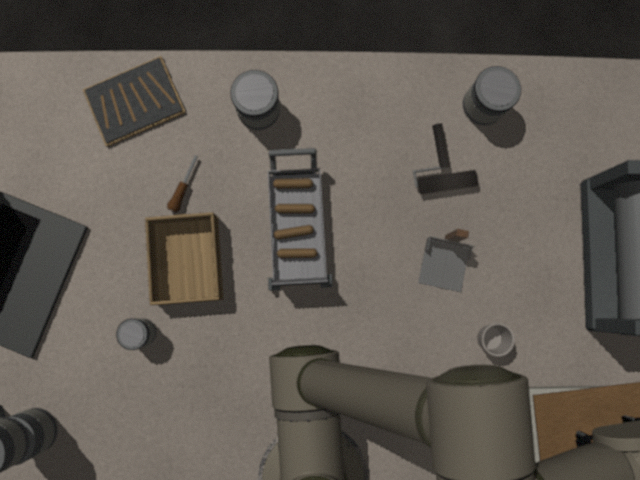

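View pics/side0.png

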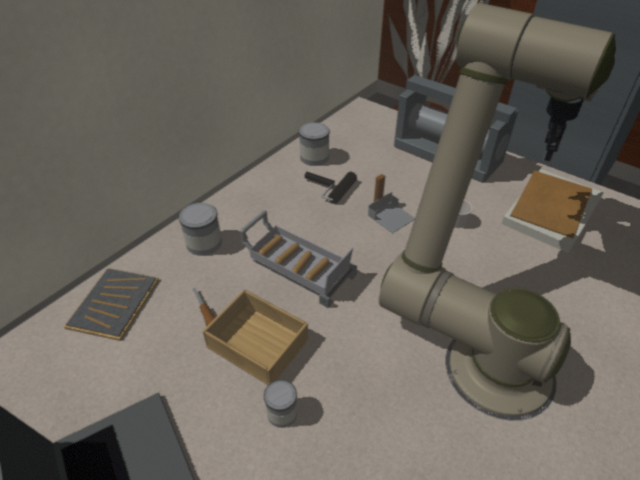

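```bash
python3 - <<'E'
from h import *
np.set_printoptions(precision=4,suppress=True)
a=bot.camera('top');b=bot.camera('side')
for n,p,z in [('barL',(272,153),.095),('barR',(316,152),.095),('farL',(270,174),.052),('farR',(324,171),.052),('mid',(297.5,224),.026),('crTL',(148,216),.065),('crTR',(215,215),.065),('crBL',(152,303),.065),('crBR',(219,300),.065)]: print(n,atz(a,p,z))
print('side bar',atz(b,(254,226),.095))
for q in ['tray','crate','scoop','tray_bar']:
    r=bot.silhouettes(a,q)
    if r:
        m=r[0]['region'].astype(np.uint8); print(q,r[0]['confidence'],r[0]['extent'],cv2.minAreaRect(np.argwhere(m)[:,::-1].astype(np.float32)))
g,l=[tri(a,sp(a,q)[0],b,sp(b,q)[0])[0] for q in('scoop_grip','scoop_lip')]; d=g-l;print(g,l,np.degrees(np.arctan2(d[1],d[0])))
R=proj(a,[[.3,.04,0],[.7,.04,0]]);print(R)
E
```

```text
barL [0.7046 0.0912 0.095 ]
barR [ 0.7075 -0.0027  0.095 ]
farL [0.6687 0.0978 0.052 ]
farR [ 0.6763 -0.0211  0.052 ]
mid [0.5616 0.0369 0.026 ]
crTL [0.5721 0.3602 0.065 ]
crTR [0.5749 0.2147 0.065 ]
crBL [0.3845 0.346  0.065 ]
crBR [0.3918 0.2026 0.065 ]
side bar [0.6945 0.0605 0.095 ]
tray 0.59 [266.6, 144.9, 62.6, 138.1] ((296.8335876464844, 215.79718017578125), (137.51510620117188, 56.1757698059082), 87.24089050292969)
crate 0.68 [144.6, 208.6, 79.1, 99.0] ((183.5012969970703, 258.5257873535156), (90.80964660644531, 75.3303451538086), 87.0390625)
scoop 0.65 [416.6, 232.4, 58.2, 60.3] ((446.4764709472656, 257.1058654785156), (46.53158950805664, 62.042118072509766), 12.528807640075684)
tray_bar 0.85 [271.6, 148.5, 54.8, 139.6] ((295.1495666503906, 216.31253051757812), (137.5660400390625, 56.138736724853516), 86.59355926513672)Traceback (most recent call last):
  File "<stdin>", line 10, in <module>
  File "h.py", line 10, in tri
    o,d=ray(a,pa);p,e=ray(b,pb)
                      ~~~^^^^^^
  File "h.py", line 4, in ray
    u=cv2.undistortPoints(np.array([[px]],float),np.array([[c['fx'],0,c['cx']],[0,c['fy'],c['cy']],[0,0,1.]]),np.array(c['dist'],float))[0,0]
      ~~~~~~~~~~~~~~~~~~~^^^^^^^^^^^^^^^^^^^^^^^^^^^^^^^^^^^^^^^^^^^^^^^^^^^^^^^^^^^^^^^^^^^^^^^^^^^^^^^^^^^^^^^^^^^^^^^^^^^^^^^^^^^^^^^
cv2.error: OpenCV(4.12.0) /io/opencv/modules/calib3d/src/undistort.dispatch.cpp:538: error: (-215:Assertion failed) npoints >= 0 && src.isContinuous() && (depth == CV_32F || depth == CV_64F) in function 'undistortPoints'
```

```bash
cat >> h.py <<'E'
def plan(wps,grip,cur=None,step=40,yst=8):
    """wps: list of (x,y,z,phi_deg) in m; prints call rows"""
    s=bot.read_state(); 
    if cur is None:
        q=s['ee_rot']; cur=np.r_[np.array(s['tcp_pos'])*1000,np.degrees(2*np.arctan2(q[2],q[1]))]
    cur=np.array(cur,float); poses=[]; c=cur.copy()
    for w in wps:
        t=np.array([w[0]*1000,w[1]*1000,w[2]*1000,w[3]],float); d=t-c; d[3]=(d[3]+180)%360-180
        n=max(1,int(np.ceil(max(np.linalg.norm(d[:3])/step,abs(d[3])/yst))))
        poses+=[c+d*k/n for k in range(1,n+1)]; c=c+d
    while len(poses)%5: poses.append(poses[-1])
    for i in range(0,len(poses),5):
        f=np.radians(cur[3]); X=np.array([np.cos(f),np.sin(f),0]);Y=np.array([np.sin(f),-np.cos(f),0])
        print("; ".join("%g %.0f %.0f %.0f %.1f"%(grip,(p-cur)[:3]@X,(p-cur)[:3]@Y,-(p-cur)[2],-(p[3]-cur[3])) for p in poses[i:i+5])); cur=poses[i+4]
E
python3 - <<'E'
from h import *
plan([(.706,.044,.19,92.7)],85)
E
```

```text
85 34 -19 3 -3.8; 85 69 -39 7 -7.6; 85 103 -58 10 -11.4; 85 138 -78 13 -15.2; 85 172 -97 17 -19.0
85 39 -7 3 -3.8; 85 78 -14 7 -7.6; 85 117 -22 10 -11.4; 85 156 -29 13 -15.2; 85 195 -36 17 -19.0
85 39 6 3 -3.8; 85 78 12 7 -7.6; 85 117 18 10 -11.4; 85 157 23 13 -15.2; 85 196 29 17 -19.0
85 35 18 3 -3.8; 85 70 37 7 -7.6; 85 105 55 10 -11.4; 85 140 73 13 -15.2; 85 175 91 17 -19.0
```

```bash
python3 -m handwheel '85 34 -19 3 -4; 85 69 -39 7 -8; 85 103 -58 10 -11; 85 138 -78 13 -15; 85 172 -97 17 -19'
python3 -m handwheel '85 39 -7 3 -4; 85 78 -14 7 -8; 85 117 -22 10 -11; 85 156 -29 13 -15; 85 195 -36 17 -19'
python3 -m handwheel '85 39 6 3 -4; 85 78 12 7 -8; 85 117 18 10 -11; 85 157 23 13 -15; 85 196 29 17 -19'
python3 -m handwheel '85 35 18 3 -4; 85 70 37 7 -8; 85 105 55 10 -11; 85 140 73 13 -15; 85 175 91 17 -19'
python3 - <<'E'
from h import *
np.set_printoptions(precision=4,suppress=True)
c=bot.camera('wrist');save(c,'w1');print(sp(c,'tray_bar'))
s=bot.read_state();print(s['tcp_pos'],s['ee_rot']); print(atz(c,sp(c,'tray_bar')[0],.095))
E
```

```text
clock: 2.1
tcp_pos: [0.2956, -0.3834, 0.2394]
ee_rot: [0.0, 0.952, 0.307, 0.0]
wrist_force: [-1.2, -0.2, -0.1]
width: 0.993
gripper_force: 0.0
clock: 2.6
tcp_pos: [0.4331, -0.2404, 0.2225]
ee_rot: [0.0, 0.888, 0.46, 0.0]
wrist_force: [0.9, -0.3, -0.8]
width: 0.995
gripper_force: 0.0
clock: 3.1
tcp_pos: [0.5702, -0.0971, 0.2054]
ee_rot: [0.0, 0.8, 0.601, 0.0]
wrist_force: [-0.1, -0.3, 0.3]
width: 0.994
gripper_force: 0.0
clock: 3.6
tcp_pos: [0.7067, 0.0451, 0.1882]
ee_rot: [0.0, 0.689, 0.724, 0.0]
wrist_force: [0.4, -0.9, -0.1]
width: 1.0
gripper_force: 0.0
([321.6, 254.4], 0.81)
[0.7072 0.0475 0.1864] [-0.0008  0.6884  0.7253 -0.    ]
[0.7076 0.0475 0.095 ]
```

View pics/w1.png

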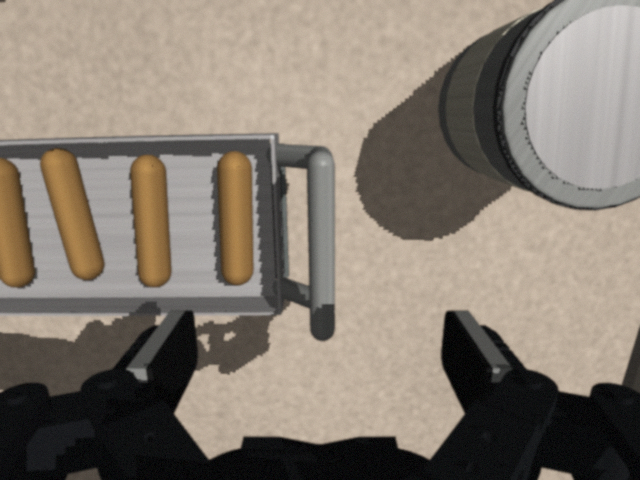

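```bash
python3 -m handwheel '85 0 0 30 0; 85 0 0 60 0; 85 0 0 85 0; 30 0 0 85 0; 0 0 0 85 0' 60
python3 -m handwheel '0 0 0 0 0; 0 0 0 0 0; 0 0 0 0 0; 0 0 0 0 0; 0 0 0 0 0' 60
python3 - <<'E'
from h import *
s=bot.read_state();print(s['tcp_pos'],s['wrist_force'])
# arc waypoints relative, stand yaw 3 deg
r=np.hypot(275,75);a0=np.arctan2(75,275)
for t in np.arange(.04,.401,.04):
    print(round(t,2),round(r*(np.cos(a0+t)-np.cos(a0)),1),round(r*(np.sin(a0+t)-np.sin(a0)),1))
E
```

```text
clock: 4.25
tcp_pos: [0.7058, 0.043, 0.1044]
ee_rot: [0.0, 0.691, 0.723, 0.0]
wrist_force: [-0.9, -0.2, 0.9]
width: 0.685
gripper_force: 0.0
clock: 4.75
tcp_pos: [0.7077, 0.0437, 0.1051]
ee_rot: [0.003, 0.69, 0.723, 0.002]
wrist_force: [7.7, 0.0, 1.1]
width: 0.139
gripper_force: 58.5
[0.70774832 0.04370877 0.10510087] [7.69830576 0.02405761 1.08448545]
0.04 -3.2 10.9
0.08 -6.9 21.7
0.12 -11.0 32.4
0.16 -15.5 42.9
0.2 -20.4 53.1
0.24 -25.7 63.2
0.28 -31.4 73.1
0.32 -37.6 82.7
0.36 -44.0 92.1
0.4 -50.9 101.2
```

```bash
python3 -m handwheel '0 0 -3 -11 0; 0 0 -7 -22 0; 0 0 -11 -32 0; 0 0 -15 -43 0; 0 0 -20 -53 0' 80
python3 -m handwheel '0 0 -5 -10 0; 0 0 -11 -20 0; 0 0 -17 -30 0; 0 0 -23 -38 0; 0 0 -27 -43 0' 80
python3 -m handwheel '0 0 0 0 0; 0 0 0 0 0; 0 0 0 0 0; 0 0 0 0 0; 0 0 0 0 0' 80
```

```text
clock: 5.25
tcp_pos: [0.6885, 0.0425, 0.157]
ee_rot: [0.003, 0.69, 0.723, 0.003]
wrist_force: [18.0, -1.1, -8.9]
width: 0.134
gripper_force: 78.0
clock: 5.75
tcp_pos: [0.6622, 0.0409, 0.2013]
ee_rot: [0.005, 0.691, 0.723, 0.004]
wrist_force: [19.6, -1.8, -3.2]
width: 0.13
gripper_force: 78.0
clock: 6.25
tcp_pos: [0.6618, 0.0409, 0.2021]
ee_rot: [0.005, 0.691, 0.723, 0.004]
wrist_force: [12.7, -1.2, 4.2]
width: 0.134
gripper_force: 79.5
```

```bash
python3 -m handwheel '50 0 0 0 0; 50 0 0 0 0; 70 0 0 0 0; 70 0 0 -25 0; 85 0 0 -60 0'
python3 -m handwheel '85 0 0 -20 0; 85 0 0 -20 0; 85 0 0 -20 0; 85 0 0 -20 0; 85 0 0 -20 0'
python3 - <<'E'
from h import *
np.set_printoptions(precision=4,suppress=True)
a=bot.camera('top');b=bot.camera('side');save(b,'side1',(180,150,320,240))
P={}
for q in ['scoop_grip','scoop_lip','scoop','tray_bar','tray_mid']:
    (p,c1),(r,c2)=sp(a,q),sp(b,q)
    if p is not None and r is not None: P[q],e=tri(a,p,b,r); print(q,p,r,P[q],e)
    print(q,c1,c2)
d=P['scoop_grip']-P['scoop_lip'];print(np.degrees(np.arctan2(d[1],d[0])))
E
```

```text
clock: 6.75
tcp_pos: [0.6579, 0.0417, 0.2582]
ee_rot: [-0.002, 0.69, 0.723, -0.002]
wrist_force: [-0.5, 0.4, 0.3]
width: 0.957
gripper_force: 0.0
clock: 7.25
tcp_pos: [0.6584, 0.0416, 0.2779]
ee_rot: [-0.001, 0.69, 0.723, -0.001]
wrist_force: [0.1, -0.2, -0.9]
width: 0.995
gripper_force: 0.0
scoop_grip 0.89 0
scoop_lip [292.2, 165.8] [404.0, 227.0] [0.4617 0.006  0.2859] 0.33556416123538585
scoop_lip 0.7 0.46
scoop [442.9, 267.4] [392.0, 218.3] [ 0.469  -0.2938 -0.0019] 0.0027201398875052072
scoop 0.91 0.53
tray_bar [294.5, 158.9] [258.6, 201.1] [0.6752 0.0446 0.1793] 0.011439415909156038
tray_bar 0.74 0.86
tray_mid [436.3, 286.7] [302.1, 248.0] [ 0.5202 -0.1582  0.0009] 0.3036324407709279
tray_mid 0.66 0.56Traceback (most recent call last):
  File "<stdin>", line 9, in <module>
KeyError: 'scoop_grip'
```

View pics/side1.png

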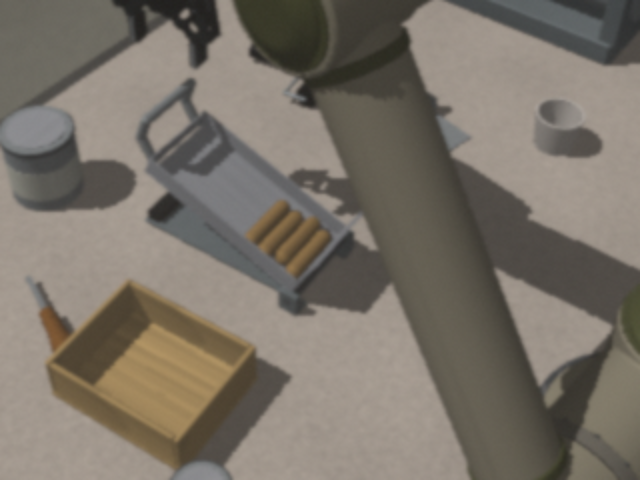

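```bash
python3 - <<'E'
from h import *
plan([(.545,-.305,.22,168)],85,step=48,yst=8.3)
E
```

```text
85 -34 -13 6 -7.5; 85 -68 -26 12 -15.1; 85 -102 -39 18 -22.6; 85 -136 -52 24 -30.1; 85 -170 -65 30 -37.7
85 -19 -31 6 -7.5; 85 -38 -62 12 -15.1; 85 -57 -93 18 -22.6; 85 -76 -124 24 -30.1; 85 -95 -155 30 -37.7
```

```bash
python3 -m handwheel '85 -34 -13 6 -8; 85 -68 -26 12 -15; 85 -102 -39 18 -23; 85 -136 -52 24 -30; 85 -170 -65 30 -38'
python3 -m handwheel '85 -19 -31 6 -8; 85 -38 -62 12 -15; 85 -57 -93 18 -23; 85 -76 -124 24 -30; 85 -95 -155 30 -38'
python3 - <<'E'
from h import *
np.set_printoptions(precision=4,suppress=True)
c=bot.camera('wrist');save(c,'w2')
for q,z in [('scoop_grip',.095),('scoop_lip',0),('scoop',0.0)]:
    p,k=sp(c,q); print(q,p,k, atz(c,p,z) if p is not None else '')
s=bot.read_state();print(s['tcp_pos'],s['ee_rot'],np.degrees(s['joint_pos'][5]))
r=bot.silhouettes(c,'scoop')
if r: print(cv2.minAreaRect(np.argwhere(r[0]['region'])[:,::-1].astype(np.float32)))
a=bot.camera('top')
for q,z in [('scoop_grip',.095),('scoop_lip',0),('scoop',0.0)]:
    p,k=sp(a,q); print(q,p,k, atz(a,p,z) if p is not None else '')
E
```

```text
clock: 8.35
tcp_pos: [0.6011, -0.1325, 0.2492]
ee_rot: [0.0, 0.415, 0.91, 0.0]
wrist_force: [1.4, -0.9, -1.1]
width: 0.995
gripper_force: 0.0
clock: 8.85
tcp_pos: [0.5454, -0.3057, 0.2192]
ee_rot: [0.0, 0.096, 0.995, -0.0]
wrist_force: [0.3, 0.0, 0.3]
width: 0.994
gripper_force: 0.0
scoop_grip [312.2, 219.4] 0.79 [ 0.5313 -0.307   0.095 ]
scoop_lip [316.7, 42.9] 0.8 [ 0.4236 -0.2836  0.    ]
scoop [313.3, 115.3] 0.9 [ 0.4738 -0.2961  0.    ]
[ 0.5458 -0.3047  0.2192] [-0.0001  0.1003  0.995   0.0002] -118.501390699992
((315.0, 142.99998474121094), (137.99996948242188, 201.99996948242188), 0.0)
scoop_grip None 0 
scoop_lip None 0 
scoop [443.0, 266.0] 0.5 [ 0.4709 -0.2943  0.    ]
```

View pics/w2.png

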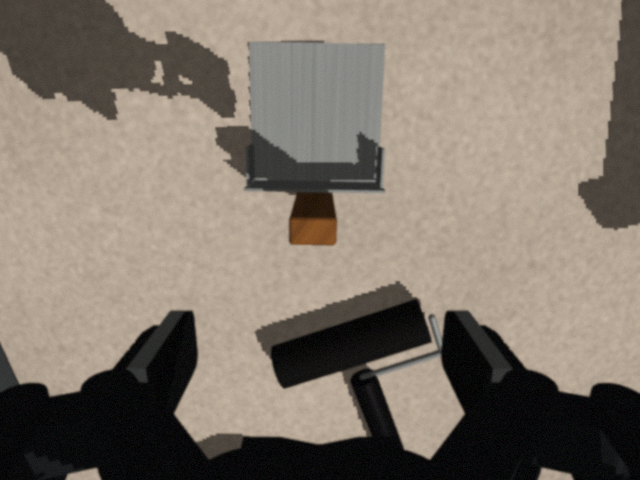

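```bash
python3 -m handwheel '85 14 -6 20 0; 85 14 -6 60 0; 85 14 -6 95 0; 85 14 -6 117 0; 60 14 -6 117 0' 30
python3 -m handwheel '0 0 0 0 0; 0 0 0 0 0; 0 0 0 0 0; 0 0 0 0 0; 0 0 0 0 0' 30
python3 -m handwheel '0 0 0 0 0; 0 0 0 -10 0; 0 0 0 -30 0; 0 0 0 -60 0; 0 0 0 -80 0' 20
python3 - <<'E'
from h import *
c=bot.camera('side');save(c,'side2',(300,80,320,240)); c=bot.camera('wrist');save(c,'w3'); print(sp(c,'scoop_lip'),sp(c,'scoop_grip'))
E
```

```text
clock: 9.8
tcp_pos: [0.5304, -0.306, 0.0996]
ee_rot: [-0.002, 0.099, 0.995, 0.002]
wrist_force: [0.3, -0.1, 0.2]
width: 0.85
gripper_force: 0.0
clock: 10.3
tcp_pos: [0.5317, -0.3077, 0.1037]
ee_rot: [0.001, 0.099, 0.995, -0.001]
wrist_force: [1.3, 2.0, 6.3]
width: 0.294
gripper_force: 35.1
clock: 10.8
tcp_pos: [0.5312, -0.3076, 0.1845]
ee_rot: [0.001, 0.099, 0.995, -0.0]
wrist_force: [0.5, -0.6, -2.4]
width: 0.304
gripper_force: 34.1
([321.6, 29.8], 0.64) ([318.3, 342.1], 0.81)
```

View pics/side2.png

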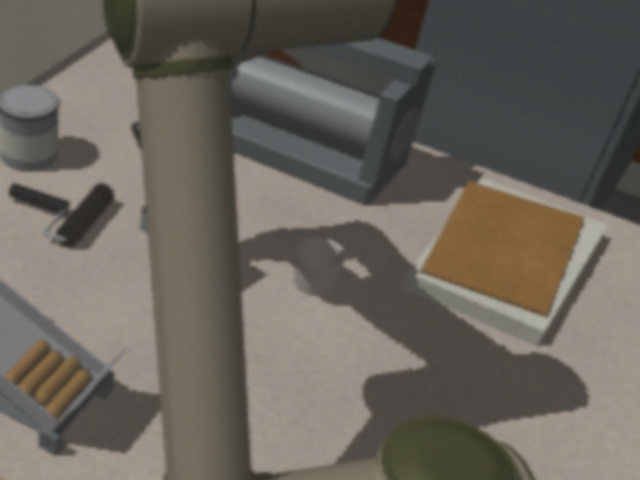

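```bash
cat >> h.py <<'E'
def tilt(c,tcp,phi,zg=.098):
    """lip pixel for scoop tilt (deg, lip down +): mouth along tool +x (phi)"""
    f=np.radians(phi);m=np.array([np.cos(f),np.sin(f),0]);up=np.array([0,0,1.]);p=np.array(tcp)-[0,0,.006]
    for t in range(-20,46,5):
        a=np.radians(t); M=m*np.cos(a)-up*np.sin(a); N=up*np.cos(a)+m*np.sin(a)
        print(t,proj(c,[p+M*.112-N*zg,p+M*.010+(.042-zg)*N])[:,:].round(0).tolist())
E
python3 - <<'E'
from h import *
c=bot.camera('wrist');print(sp(c,'scoop_lip'),sp(c,'scoop'))
s=bot.read_state();print(s['tcp_pos'],s['gripper_force']);q=s['ee_rot'];tilt(c,s['tcp_pos'],np.degrees(2*np.arctan2(q[2],q[1])))
E
```

```text
([322.3, 32.3], 0.79) ([318.4, 141.5], 0.64)
[ 0.53063842 -0.30713549  0.1808011 ] 34.09927725791931
-20 [[319.0, -70.0], [319.0, 223.0]]
-15 [[319.0, -43.0], [319.0, 232.0]]
-10 [[319.0, -17.0], [319.0, 241.0]]
-5 [[319.0, 7.0], [319.0, 250.0]]
0 [[319.0, 30.0], [319.0, 260.0]]
5 [[319.0, 53.0], [319.0, 269.0]]
10 [[319.0, 75.0], [319.0, 279.0]]
15 [[319.0, 96.0], [319.0, 290.0]]
20 [[319.0, 116.0], [319.0, 300.0]]
25 [[319.0, 136.0], [319.0, 311.0]]
30 [[319.0, 156.0], [319.0, 321.0]]
35 [[319.0, 175.0], [319.0, 332.0]]
40 [[319.0, 195.0], [319.0, 343.0]]
45 [[319.0, 214.0], [319.0, 354.0]]
```

View pics/w3.png

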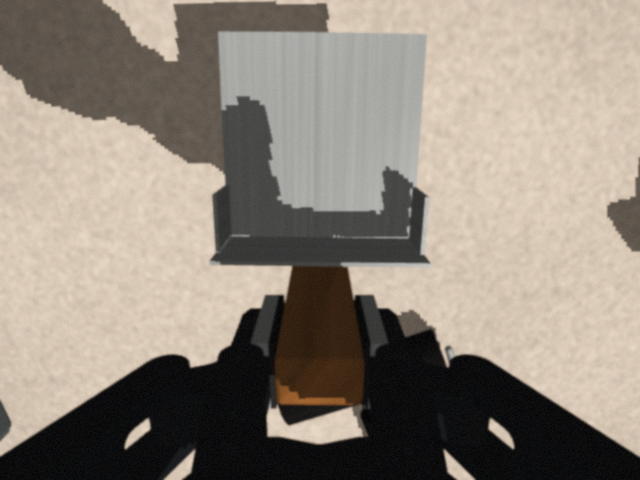

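```bash
python3 - <<'E'
from h import *
plan([(.53,-.27,.26,170),(.525,.281,.26,184)],0,step=43,yst=8)
print(); plan([(.525,.281,.135,184),(.507,.280,.135,184),(.491,.279,.144,184),(.475,.278,.156,184),(.46,.277,.166,184),(.447,.276,.174,184)],0,cur=[525,281,260,184],step=30)
E
```

```text
0 3 12 -26 -0.4; 0 5 24 -53 -0.9; 0 8 36 -79 -1.3; 0 17 78 -79 -2.4; 0 25 119 -79 -3.5
0 6 42 -0 -1.1; 0 12 84 -0 -2.2; 0 19 126 -0 -3.2; 0 25 168 -0 -4.3; 0 31 210 -0 -5.4
0 2 42 -0 -1.1; 0 4 85 -0 -2.2; 0 7 127 -0 -3.2; 0 9 169 -0 -4.3; 0 11 212 -0 -5.4
0 -2 42 -0 -1.1; 0 -2 42 -0 -1.1; 0 -2 42 -0 -1.1; 0 -2 42 -0 -1.1; 0 -2 42 -0 -1.1

0 0 0 25 -0.0; 0 0 0 50 -0.0; 0 0 0 75 -0.0; 0 0 0 100 -0.0; 0 0 0 125 -0.0
0 18 0 -0 -0.0; 0 34 0 -9 -0.0; 0 50 0 -21 -0.0; 0 65 1 -31 -0.0; 0 78 0 -39 -0.0
```

```bash
python3 -m handwheel '0 3 12 -26 -0.4; 0 5 24 -53 -0.9; 0 8 36 -79 -1.3; 0 17 78 -79 -2.4; 0 25 119 -79 -3.5' 50
python3 -m handwheel '0 6 42 0 -1; 0 12 84 0 -2; 0 19 126 0 -3.2; 0 25 168 0 -4.3; 0 31 210 0 -5.4'
python3 -m handwheel '0 2 42 0 -1; 0 4 85 0 -2.2; 0 7 127 0 -3.2; 0 9 169 0 -4.3; 0 11 212 0 -5.4'
python3 -m handwheel '0 -1 22 0 -1; 0 -2 42 0 -1; 0 -2 42 0 -1; 0 -2 42 0 -1; 0 -2 42 0 -1'
python3 - <<'E'
from h import *
c=bot.camera('wrist');print(sp(c,'scoop_lip'),sp(c,'scoop'),sp(c,'crate'))
s=bot.read_state();print(s['tcp_pos'],s['ee_rot'],s['gripper_force']);save(c,'w4')
E
```

```text
clock: 11.65
tcp_pos: [0.5297, -0.1851, 0.2609]
ee_rot: [-0.0, 0.069, 0.998, 0.0]
wrist_force: [0.5, 0.5, -2.5]
width: 0.299
gripper_force: 51.9
clock: 12.15
tcp_pos: [0.5274, 0.0281, 0.2604]
ee_rot: [-0.001, 0.021, 1.0, 0.0]
wrist_force: [1.4, 0.4, -2.7]
width: 0.297
gripper_force: 51.9
clock: 12.65
tcp_pos: [0.5255, 0.2403, 0.2603]
ee_rot: [-0.001, -0.026, 1.0, -0.0]
wrist_force: [-0.6, -0.6, -2.8]
width: 0.298
gripper_force: 52.0
clock: 13.15
tcp_pos: [0.5259, 0.2798, 0.2609]
ee_rot: [-0.0, -0.034, 0.999, -0.0]
wrist_force: [-0.0, -1.4, -1.7]
width: 0.296
gripper_force: 51.9
([319.4, 33.2], 0.58) ([319.9, 143.2], 0.67) (None, 0)
[0.52593005 0.28002332 0.26138772] [ 7.76422373e-06 -3.40658793e-02  9.99419589e-01 -3.79028734e-05] 51.91079556941986
```

View pics/w4.png

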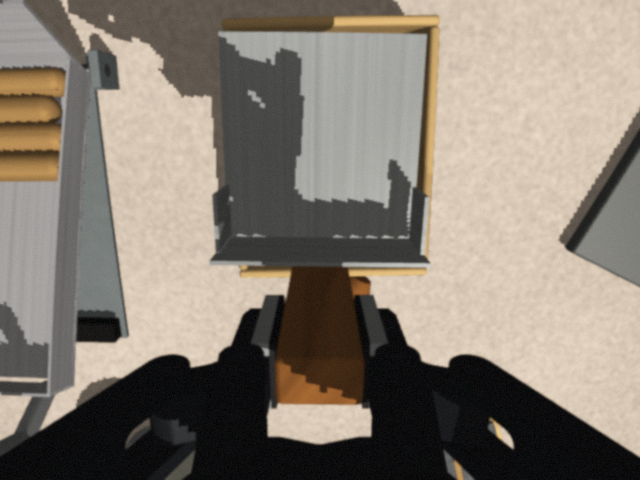

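```bash
python3 -m handwheel '0 0 4 25 0; 0 0 4 50 0; 0 0 4 75 0; 0 0 4 100 0; 0 0 4 122 0' 20
python3 -m handwheel '0 18 0 0 0; 0 34 0 -9 0; 0 50 0 -21 0; 0 65 0 -31 0; 0 76 0 -39 0' 20
python3 - <<'E'
from h import *
print(atz(dict(bot.camera('wrist')),(330,16),.065))
c=bot.camera('wrist');print(sp(c,'scoop_lip'),sp(c,'scoop'))
s=bot.read_state();print(s['tcp_pos'],s['ee_rot'],s['gripper_force'],s['wrist_force'])
E
```

```text
clock: 13.85
tcp_pos: [0.5254, 0.2843, 0.1383]
ee_rot: [-0.0, -0.034, 0.999, -0.0]
wrist_force: [0.3, -0.5, -1.5]
width: 0.3
gripper_force: 51.9
clock: 14.35
tcp_pos: [0.4497, 0.2792, 0.1793]
ee_rot: [0.001, -0.034, 0.999, 0.0]
wrist_force: [2.4, -0.4, -2.8]
width: 0.299
gripper_force: 51.9
[0.32943899 0.2766539  0.065     ]
([315.2, 144.6], 0.87) ([318.9, 232.3], 0.74)
[0.44971041 0.27931483 0.17822125] [-2.59866240e-04 -3.44440426e-02  9.99406594e-01 -2.19663747e-05] 52.006149888038635 [ 0.97118813 -0.47627156 -2.33528598]
```

```bash
python3 - <<'E'
from h import *
plan([(.47,.279,.27,184),(.60,.0401,.29,183)],0,step=42,yst=8)
E
```

```text
0 -7 -1 -31 -0.0; 0 -13 -1 -61 -0.0; 0 -20 -2 -92 -0.1; 0 -36 -37 -95 0.1; 0 -53 -72 -97 0.2
0 -16 -35 -3 0.1; 0 -33 -71 -6 0.3; 0 -49 -106 -9 0.4; 0 -65 -141 -11 0.6; 0 -82 -176 -14 0.7
```

```bash
python3 -m handwheel '0 -7 -1 -31 0; 0 -13 -1 -61 0; 0 -20 -2 -92 0; 0 -36 -37 -95 0; 0 -53 -72 -97 0.2' 40
python3 -m handwheel '0 -16 -35 -3 0; 0 -33 -71 -6 0.3; 0 -49 -106 -9 0.4; 0 -65 -141 -11 0.6; 0 -82 -176 -14 0.7'
python3 - <<'E'
from h import *
c=bot.camera('wrist');print(sp(c,'scoop_lip'),sp(c,'scoop'))
s=bot.read_state();print(s['tcp_pos'],s['ee_rot'],s['gripper_force'],s['wrist_force']);save(c,'w5')
E
```

```text
clock: 15.05
tcp_pos: [0.5082, 0.2108, 0.2755]
ee_rot: [0.0, -0.034, 0.999, 0.0]
wrist_force: [0.7, -0.5, -2.6]
width: 0.298
gripper_force: 52.0
clock: 15.55
tcp_pos: [0.6016, 0.0392, 0.2882]
ee_rot: [-0.001, -0.026, 1.0, 0.0]
wrist_force: [1.0, 0.0, -2.4]
width: 0.299
gripper_force: 52.0
([316.0, 147.9], 0.79) ([318.8, 233.1], 0.63)
[0.60180265 0.03885479 0.28774624] [-1.24310636e-03 -2.49598342e-02  9.99687660e-01  2.11434032e-04] 52.02094495296478 [-0.92074717  0.1865874  -2.24303904]
```

View pics/w5.png

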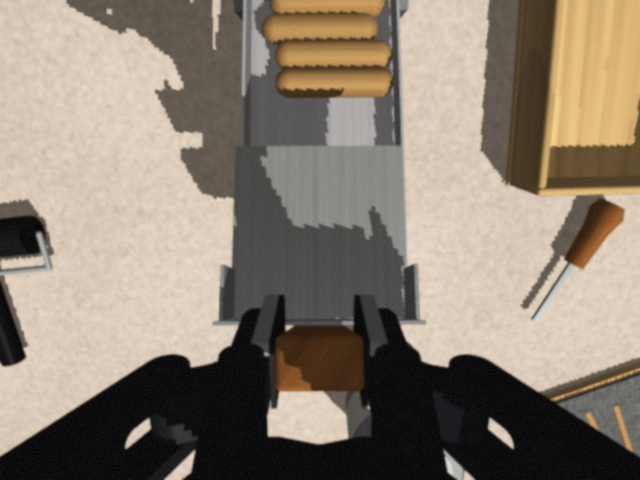

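```bash
python3 - <<'E'
from h import *
np.set_printoptions(precision=1,suppress=True,linewidth=200)
c=bot.camera('wrist')
def tp(x,y,z,yaw=3.,h=(.434,.0315)):
    u=np.array([.9287,.3709]);n=np.array([-.3709,.9287]);p=(x+.008)*u+(z+.006)*n
    f=np.radians(yaw);return [h[0]+p[0]*np.cos(f)-y*np.sin(f),h[1]+p[0]*np.sin(f)+y*np.cos(f),.02+p[1]]
for x in (.01,.04,.07,.1,.12):
    P=proj(c,[tp(x,-.058,.026),tp(x,-.056,0),tp(x,.056,0),tp(x,.058,.026)])
    r=int(round(P[0,1])); print(x,P.tolist() and P.round(0).tolist())
    if 0<=r<480:
        g=c['frame'][r].astype(int).sum(1); d=np.abs(g[2:]-g[:-2]); print(r,[(i+1,int(d[i])) for i in list(range(225,270))+list(range(375,415)) if d[i]>70])
E
```

```text
0.01 [[242.0, -9.0], [250.0, 12.0], [390.0, 12.0], [398.0, -10.0]]
0.04 [[241.0, 28.0], [249.0, 47.0], [391.0, 47.0], [399.0, 27.0]]
28 [(241, 110), (242, 159), (243, 107), (245, 107), (246, 91), (250, 83), (251, 99), (254, 75), (255, 140), (256, 130), (391, 108), (392, 118), (396, 162), (397, 206), (398, 156), (399, 127), (400, 95)]
0.07 [[240.0, 66.0], [249.0, 83.0], [392.0, 82.0], [400.0, 66.0]]
66 [(241, 150), (242, 149), (244, 85), (245, 127), (250, 106), (251, 101), (264, 150), (265, 177), (266, 99), (382, 104), (389, 106), (390, 139), (392, 134), (393, 194), (394, 103), (397, 116), (398, 206), (399, 189), (400, 114), (401, 86)]
0.1 [[239.0, 106.0], [248.0, 119.0], [393.0, 119.0], [402.0, 105.0]]
106 [(376, 104), (393, 87), (394, 119), (399, 162), (400, 240), (401, 166), (402, 85), (403, 71)]
0.12 [[239.0, 133.0], [248.0, 145.0], [393.0, 144.0], [402.0, 132.0]]
133 [(376, 165), (377, 124), (391, 80), (392, 145), (394, 127), (395, 207), (396, 116), (400, 179), (401, 216), (402, 150), (403, 107), (404, 77)]
```

```bash
python3 -m handwheel '0 8 1.5 30 0; 0 8 1.5 55 0; 0 8 1.5 70 0; 0 5 1.5 76 0; 0 2 1.5 80 0'
python3 -m handwheel '0 -2 0 2 0; 0 -3 0 4 0; 0 -3 0 4 0; 0 -3 0 4 0; 0 -3 0 4 0'
cat > look.py <<'E'
from h import *
np.set_printoptions(precision=4,suppress=True)
c=bot.camera('wrist');print('lip',sp(c,'scoop_lip'),'scoop',sp(c,'scoop'))
for i in range(4):
    r=bot.spot_point(c,'blank%d'%i); print([(np.round(x['location']).tolist(),round(x['confidence'],2)) for x in r][:6]); break
s=bot.read_state();print(s['clock'],s['tcp_pos'],s['gripper_force'],s['wrist_force'])
E
python3 look.py
```

```text
clock: 16.25
tcp_pos: [0.5988, 0.0433, 0.2094]
ee_rot: [-0.0, -0.027, 1.0, 0.0]
wrist_force: [-1.1, -0.4, 2.5]
width: 0.296
gripper_force: 52.6
clock: 16.75
tcp_pos: [0.6018, 0.0425, 0.2057]
ee_rot: [0.0, -0.027, 1.0, -0.0]
wrist_force: [-0.6, 0.4, 1.3]
width: 0.301
gripper_force: 52.6
lip ([319.5, 128.4], 0.76) scoop ([318.9, 217.6], 0.7)
[([330.0, 32.0], 0.89), ([333.0, 68.0], 0.63)]
16.95 [0.6018 0.0425 0.2055] 52.65199363231659 [-1.2429 -0.3491  1.7964]
```

```bash
python3 -m handwheel '0 6 -1.5 3 0; 0 12 -1.5 5 0; 0 18 -1.5 7.5 0; 0 24 -1.5 10 0; 0 30 -1.5 12 0'
python3 -m handwheel '0 6 0 2.4 0; 0 12 0 4.8 0; 0 18 0 7.2 0; 0 24 0 9.6 0; 0 30 0 12 0'
python3 look.py
```

```text
clock: 17.45
tcp_pos: [0.5713, 0.0395, 0.193]
ee_rot: [-0.0, -0.027, 1.0, 0.0]
wrist_force: [-0.6, -0.6, -1.2]
width: 0.295
gripper_force: 52.2
clock: 17.95
tcp_pos: [0.5415, 0.0379, 0.1812]
ee_rot: [0.0, -0.027, 1.0, -0.0]
wrist_force: [-0.0, -0.7, -0.3]
width: 0.295
gripper_force: 52.4
lip ([615.1, 370.1], 0.28) scoop ([317.8, 217.6], 0.82)
[([326.0, 66.0], 0.98), ([335.0, 144.0], 0.78), ([337.0, 182.0], 0.77), ([318.0, 108.0], 0.65)]
18.15 [0.5418 0.0379 0.1812] 52.209747433662415 [-1.6183 -0.3331 -0.9106]
```

```bash
python3 -m handwheel '0 5 0 2.5 0; 0 10 0 5 0; 0 15 0 7 0; 0 20 0 9 0; 0 25 0 11 0'
python3 -m handwheel '0 3 0 1.3 0; 0 6 0 2.5 0; 0 9 0 4 0; 0 11 0 4.5 0; 0 11 0 4.5 0'
cat >> look.py <<'E'
import sys
if len(sys.argv)>1: save(c,sys.argv[1])
E
python3 look.py w6
```

```text
clock: 18.65
tcp_pos: [0.5173, 0.0365, 0.1714]
ee_rot: [0.001, -0.027, 1.0, -0.0]
wrist_force: [-1.3, 0.7, 9.3]
width: 0.3
gripper_force: 53.5
clock: 19.15
tcp_pos: [0.5062, 0.0359, 0.167]
ee_rot: [0.001, -0.027, 1.0, -0.0]
wrist_force: [-2.9, 0.2, 10.5]
width: 0.291
gripper_force: 53.8
lip (None, 0) scoop (None, 0)
[([302.0, 171.0], 0.89), ([319.0, 130.0], 0.85), ([326.0, 248.0], 0.72), ([323.0, 208.0], 0.7)]
19.35 [0.5062 0.0359 0.167 ] 53.74399244785309 [-3.9083 -0.8747 10.18  ]
```

View pics/w6.png

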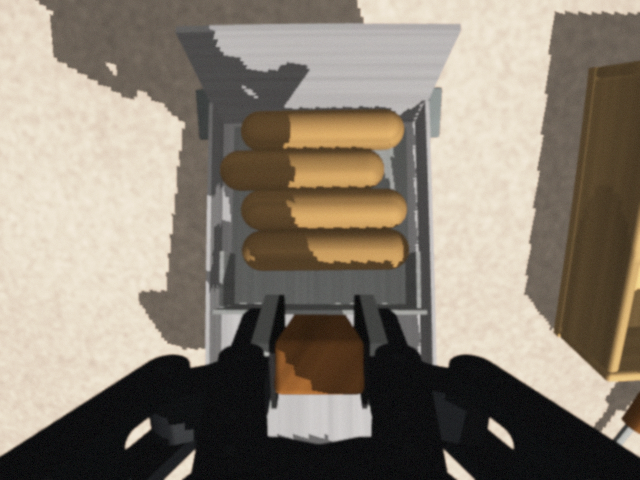

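```bash
cat >> look.py <<'E'
f=c['frame'].astype(int).sum(2)
for a,b in((222,256),(382,420)):
    p=f[200:345,a:b].mean(1); r=p[3:-3]-np.minimum(p[:-6],p[6:]); i=np.argsort(-r)[:3]; print('ridge rows',(i+203).tolist(),r[i].round().tolist())
E
python3 look.py
python3 -m handwheel '0 -2 0 -0.4 0; 0 -4 0 -0.8 0; 0 -6 0 -1.2 0; 0 -8 0 -1.6 0; 0 -8 0 -1.6 0'
python3 look.py
```

```text
lip ([326.2, 248.8], 0.56) scoop (None, 0)
[([323.0, 248.0], 0.84), ([304.0, 171.0], 0.61), ([322.0, 129.0], 0.59), ([322.0, 208.0], 0.58)]
19.55 [0.5062 0.0359 0.167 ] 53.74492049217224 [-4.4736 -1.3486 11.0453]
ridge rows [311, 310, 312] [158.0, 121.0, 115.0]
ridge rows [311, 312, 313] [163.0, 143.0, 102.0]
clock: 20.05
tcp_pos: [0.5135, 0.0364, 0.1683]
ee_rot: [-0.0, -0.027, 1.0, -0.0]
wrist_force: [-6.1, -0.3, 10.2]
width: 0.297
gripper_force: 53.9
lip (None, 0) scoop (None, 0)
[([322.0, 110.0], 0.9), ([325.0, 234.0], 0.72), ([302.0, 152.0], 0.61), ([324.0, 190.0], 0.58)]
20.25 [0.5135 0.0364 0.1683] 53.91789972782135 [-5.3257 -0.0249 10.1977]
ridge rows [302, 301, 303] [279.0, 264.0, 185.0]
ridge rows [302, 301, 303] [296.0, 270.0, 184.0]
```

```bash
python3 -m handwheel '0 -3 0 -0.5 0; 0 -6 0 -1 0; 0 -9 0 -1.4 0; 0 -12 0 -1.7 0; 0 -13 0 -1.8 0'
python3 -m handwheel '0 -3 0 0 0; 0 -6 0 0 0; 0 -9 0 0 0; 0 -12 0 0 0; 0 -12 0 0 0'
python3 look.py
```

```text
clock: 20.75
tcp_pos: [0.5266, 0.0371, 0.1698]
ee_rot: [-0.0, -0.027, 1.0, -0.0]
wrist_force: [-5.8, -0.2, 6.8]
width: 0.298
gripper_force: 53.3
clock: 21.25
tcp_pos: [0.5388, 0.0378, 0.1698]
ee_rot: [-0.0, -0.027, 1.0, -0.0]
wrist_force: [-4.4, 0.1, 7.3]
width: 0.298
gripper_force: 53.0
lip ([317.5, 345.2], 0.52) scoop (None, 0)
[([323.0, 126.0], 0.85), ([324.0, 172.0], 0.81), ([626.0, 383.0], 0.7), ([297.0, 80.0], 0.64), ([320.0, 29.0], 0.58), ([317.0, 344.0], 0.46)]
21.45 [0.5388 0.0378 0.1698] 52.976000905036926 [-3.305   0.1316  5.3621]
ridge rows [270, 271, 269] [285.0, 268.0, 193.0]
ridge rows [270, 271, 269] [348.0, 318.0, 239.0]
```

```bash
python3 -m handwheel '0 4 0 0 0; 0 8 0 0 0; 0 10 0 0 0; 0 10 0 3 0; 0 10 0 5 0'
python3 look.py
python3 -m handwheel '0 -4 0 1 0; 0 -8 0 1.5 0; 0 -12 0 2 0; 0 -16 0 3 0; 0 -17 0 3.5 0'
python3 look.py
```

```text
clock: 21.95
tcp_pos: [0.5295, 0.0372, 0.1656]
ee_rot: [0.001, -0.027, 1.0, -0.0]
wrist_force: [-3.9, 1.0, 21.2]
width: 0.298
gripper_force: 54.7
lip (None, 0) scoop (None, 0)
[([327.0, 193.0], 0.79), ([324.0, 149.0], 0.78), ([300.0, 101.0], 0.76), ([322.0, 51.0], 0.6)]
22.15 [0.5294 0.0372 0.1657] 53.657612800598145 [-3.1929  0.1704 11.726 ]
ridge rows [269, 270, 268] [288.0, 269.0, 190.0]
ridge rows [269, 270, 268] [354.0, 321.0, 244.0]
clock: 22.65
tcp_pos: [0.5469, 0.0381, 0.1622]
ee_rot: [0.001, -0.027, 1.0, -0.0]
wrist_force: [-2.5, 1.0, 11.8]
width: 0.295
gripper_force: 53.7
lip (None, 0) scoop ([297.1, 72.6], 0.58)
[([321.0, 18.0], 0.64), ([299.0, 72.0], 0.6), ([325.0, 176.0], 0.58), ([322.0, 127.0], 0.56)]
22.85 [0.5466 0.0381 0.1621] 53.50603401660919 [-2.5489  0.2464 10.118 ]
ridge rows [254, 253, 255] [305.0, 292.0, 192.0]
ridge rows [249, 250, 248] [399.0, 354.0, 274.0]
```

```bash
python3 -m handwheel '0 -2 0 0 0; 0 -3 0 -2 0; 0 -3 0 -4 0; 0 -3 0 -6 0; 0 -3 0 -8 0' 110
python3 look.py
```

```text
clock: 23.35
tcp_pos: [0.549, 0.0383, 0.1686]
ee_rot: [-0.0, -0.027, 1.0, 0.0]
wrist_force: [-0.1, -0.2, -3.1]
width: 0.29
gripper_force: 108.0
lip (None, 0) scoop (None, 0)
[([322.0, 56.0], 0.65), ([297.0, 107.0], 0.65), ([326.0, 202.0], 0.65), ([323.0, 161.0], 0.56)]
23.55 [0.549  0.0383 0.1686] 108.0370545387268 [ 0.1175  0.171  -3.4533]
ridge rows [253, 252, 254] [300.0, 285.0, 189.0]
ridge rows [248, 249, 247] [389.0, 349.0, 269.0]
```

```bash
python3 -m handwheel '0 0 0 -8 0; 0 0 0 -20 0; 0 0 0 -35 0; 0 0 0 -50 0; 0 0 0 -65 0' 110
python3 -m handwheel '0 0 0 -15 0; 0 0 0 -28 0; 0 0 0 -38 0; 0 0 0 -42 0; 0 0 0 -42 0'
python3 look.py
python3 - <<'E'
from h import *
plan([(.539,.284,.27,184)],0,step=17)
E
```

```text
clock: 24.05
tcp_pos: [0.549, 0.0383, 0.2355]
ee_rot: [0.001, -0.027, 1.0, -0.0]
wrist_force: [-0.3, -0.0, -3.3]
width: 0.289
gripper_force: 108.0
clock: 24.55
tcp_pos: [0.549, 0.0383, 0.2763]
ee_rot: [0.0, -0.027, 1.0, -0.0]
wrist_force: [-0.1, 0.6, -3.1]
width: 0.288
gripper_force: 108.0
lip (None, 0) scoop (None, 0)
[([327.0, 203.0], 0.9), ([324.0, 57.0], 0.86), ([297.0, 108.0], 0.7), ([324.0, 156.0], 0.69)]
24.75 [0.5488 0.0383 0.2751] 108.00273656845093 [-0.8111  0.8851 -3.5374]
ridge rows [253, 252, 254] [309.0, 265.0, 221.0]
ridge rows [248, 249, 247] [378.0, 344.0, 259.0]
0 -0 16 0 -0.1; 0 -0 33 1 -0.1; 0 -1 49 1 -0.2; 0 -1 66 1 -0.3; 0 -1 82 2 -0.3
0 -0 16 0 -0.1; 0 -1 33 1 -0.1; 0 -1 49 1 -0.2; 0 -1 66 1 -0.3; 0 -2 82 2 -0.3
0 -0 16 0 -0.1; 0 -1 33 1 -0.1; 0 -1 49 1 -0.2; 0 -2 66 1 -0.3; 0 -2 82 2 -0.3
```

```bash
python3 -m handwheel '0 0 8 0 0; 0 0 22 0 0; 0 -1 40 0 0; 0 -1 60 0 -0.3; 0 -1 80 0 -0.5'
python3 -m handwheel '0 0 20 0 0; 0 -1 40 0 0; 0 -1 60 0 0; 0 -1 80 0 -0.3; 0 -2 98 0 -0.5'
python3 -m handwheel '0 0 18 0 0; 0 -1 34 0 0; 0 -1 48 0 0; 0 -1 58 0 -0.1; 0 -1 66 0 -0.2'
python3 -m handwheel '0 0 0 0 0; 0 0 0 12 0; 0 0 0 28 0; 0 0 0 45 0; 0 0 0 60 0'
python3 look.py
```

```text
clock: 25.25
tcp_pos: [0.5454, 0.1201, 0.2756]
ee_rot: [-0.0, -0.031, 1.0, 0.0]
wrist_force: [-0.6, -0.1, -3.5]
width: 0.29
gripper_force: 108.1
clock: 25.75
tcp_pos: [0.5409, 0.2183, 0.2756]
ee_rot: [-0.0, -0.036, 0.999, 0.0]
wrist_force: [0.7, 0.2, -3.0]
width: 0.286
gripper_force: 108.1
clock: 26.25
tcp_pos: [0.5378, 0.2829, 0.2756]
ee_rot: [-0.0, -0.037, 0.999, -0.0]
wrist_force: [-0.6, -0.1, -3.4]
width: 0.292
gripper_force: 108.2
clock: 26.75
tcp_pos: [0.5378, 0.2812, 0.214]
ee_rot: [-0.001, -0.037, 0.999, -0.0]
wrist_force: [-0.2, -0.1, -3.1]
width: 0.288
gripper_force: 108.2
lip (None, 0) scoop (None, 0)
[([323.0, 158.0], 0.88), ([297.0, 109.0], 0.8), ([320.0, 56.0], 0.65), ([324.0, 204.0], 0.6)]
26.95 [0.5381 0.2816 0.2157] 108.2189154624939 [ 0.611   0.1439 -2.6729]
ridge rows [281, 280, 282] [166.0, 157.0, 126.0]
ridge rows [250, 248, 249] [381.0, 378.0, 340.0]
```

```bash
python3 -m handwheel '0 0 4 20 0; 0 0 4 40 0; 0 0 4 60 0; 0 0 4 78 0; 0 0 4 90 0'
python3 -m handwheel '0 8 0 0 0; 0 16 0 0 0; 0 25 0 -4 0; 0 34 0 -11 0; 0 43 0 -19 0'
python3 -m handwheel '0 8 0 -8 0; 0 16 0 -16 0; 0 24 0 -23 0; 0 31 0 -29 0; 0 37 0 -35 0'
python3 look.py
```

```text
clock: 27.45
tcp_pos: [0.5378, 0.2859, 0.1253]
ee_rot: [0.0, -0.037, 0.999, 0.0]
wrist_force: [0.2, -0.6, -3.2]
width: 0.287
gripper_force: 108.2
clock: 27.95
tcp_pos: [0.4953, 0.2831, 0.1469]
ee_rot: [0.003, -0.037, 0.999, 0.001]
wrist_force: [2.9, -0.3, -3.3]
width: 0.288
gripper_force: 108.4
clock: 28.45
tcp_pos: [0.4573, 0.28, 0.1802]
ee_rot: [0.0, -0.037, 0.999, -0.0]
wrist_force: [2.0, -0.8, -4.0]
width: 0.286
gripper_force: 110.2
lip (None, 0) scoop ([320.4, 153.4], 0.74)
[([319.0, 153.0], 0.96), ([323.0, 276.0], 0.89), ([321.0, 232.0], 0.7)]
28.65 [0.4575 0.2801 0.1797] 110.38901925086975 [ 1.2956  0.0642 -2.9387]
ridge rows [315, 316, 317] [137.0, 136.0, 71.0]
ridge rows [314, 315, 316] [152.0, 145.0, 145.0]
```

```bash
python3 -m handwheel '0 -12 0 0 0; 0 -25 0 0 0; 0 -38 0 -2 0; 0 -46 0 -4 0; 0 -48 0 -6 0'
python3 look.py
python3 -m handwheel '0 0 0 -5 0; 0 -3 0 -15 0; 0 -5 0 -25 0; 0 -5 0 -35 0; 0 -5 0 -45 0'
python3 look.py
```

```text
clock: 29.15
tcp_pos: [0.5066, 0.2835, 0.1852]
ee_rot: [-0.001, -0.037, 0.999, -0.0]
wrist_force: [-0.9, -0.0, -1.6]
width: 0.291
gripper_force: 110.3
lip ([315.9, 131.2], 0.9) scoop ([317.3, 218.7], 0.91)
[([301.0, 63.0], 0.65), ([323.0, 113.0], 0.6)]
29.35 [0.5053 0.2837 0.1856] 110.35347104072571 [-0.1618  0.6921 -1.7804]
ridge rows [317, 315, 316] [140.0, 137.0, 124.0]
ridge rows [316, 314, 315] [161.0, 143.0, 127.0]
clock: 29.85
tcp_pos: [0.5108, 0.284, 0.232]
ee_rot: [0.0, -0.037, 0.999, 0.0]
wrist_force: [-0.3, -0.3, -2.0]
width: 0.285
gripper_force: 110.4
lip ([315.9, 129.0], 0.59) scoop ([316.2, 218.7], 0.71)
[([321.0, 67.0], 0.86), ([304.0, 62.0], 0.75), ([324.0, 100.0], 0.72)]
30.05 [0.5106 0.284  0.2308] 110.387624502182 [-0.0597  0.1355 -2.5899]
ridge rows [315, 316, 314] [131.0, 112.0, 90.0]
ridge rows [314, 315, 318] [136.0, 118.0, 90.0]
```

```bash
python3 - <<'E'
from h import *
plan([(.525,.27,.29,184),(.531,-.30,.27,169)],0,step=44)
c=bot.camera('top');d=bot.camera('side')
for c in(c,d):
    r=bot.spot_point(c,'blank0');print([(np.round(x['location']).tolist(),round(x['confidence'],2),atz(c,x['location'],.02).round(3).tolist()) for x in r])
E
```

```text
0 -7 -8 -30 0.1; 0 -13 -15 -59 0.3; 0 -11 -59 -58 1.4; 0 -8 -103 -56 2.6; 0 -5 -146 -55 3.7
0 -0 -44 2 1.2; 0 -0 -88 3 2.3; 0 -0 -132 5 3.5; 0 -0 -175 6 4.6; 0 -0 -219 8 5.8
0 -4 -44 2 1.2; 0 -9 -87 3 2.3; 0 -13 -131 5 3.5; 0 -18 -174 6 4.6; 0 -22 -218 8 5.8
[([195.0, 293.0], 0.8, [0.407, 0.262, 0.02]), ([188.0, 286.0], 0.53, [0.423, 0.279, 0.02]), ([188.0, 246.0], 0.39, [0.511, 0.282, 0.02])]
[([276.0, 350.0], 0.58, [0.426, 0.282, 0.02]), ([287.0, 344.0], 0.51, [0.417, 0.253, 0.02]), ([252.0, 329.0], 0.51, [0.51, 0.273, 0.02])]
```

```bash
python3 -m handwheel '0 -7 -8 -30 0; 0 -13 -15 -59 0; 0 -11 -59 -58 1.4; 0 -8 -103 -56 2.6; 0 -5 -146 -55 3.7'
python3 -m handwheel '0 0 -44 2 1.2; 0 0 -88 3 2.3; 0 0 -132 5 3.5; 0 0 -175 6 4.6; 0 0 -219 8 5.8'
python3 -m handwheel '0 -4 -44 2 1.2; 0 -9 -87 3 2.3; 0 -13 -131 5 3.5; 0 -18 -174 6 4.6; 0 -22 -218 8 5.8'
python3 look.py
python3 - <<'E'
from h import *
s=bot.read_state();q=s['ee_rot'];print(s['tcp_pos'],np.degrees(2*np.arctan2(q[2],q[1])))
a=bot.camera('top');b=bot.camera('side')
for c in(a,b):
    r=bot.spot_point(c,'blank0');print([(np.round(x['location']).tolist(),round(x['confidence'],2),atz(c,x['location'],.018).round(3).tolist()) for x in r])
    m=[x for x in bot.silhouettes(c,'blank1')]; print([(np.round(x['extent']).tolist(),round(x['confidence'],2),int(x['region'].sum())) for x in m])
E
```

```text
clock: 30.75
tcp_pos: [0.5262, 0.1374, 0.2854]
ee_rot: [-0.0, -0.005, 1.0, -0.0]
wrist_force: [-0.2, -0.4, -1.9]
width: 0.289
gripper_force: 110.3
clock: 31.25
tcp_pos: [0.5284, -0.0819, 0.2776]
ee_rot: [-0.0, 0.046, 0.999, 0.0]
wrist_force: [1.4, 0.3, -2.6]
width: 0.287
gripper_force: 110.5
clock: 31.75
tcp_pos: [0.5305, -0.301, 0.2694]
ee_rot: [-0.0, 0.097, 0.995, 0.0]
wrist_force: [2.2, 0.8, -2.1]
width: 0.288
gripper_force: 110.5
lip ([317.0, 132.1], 0.61) scoop ([317.6, 220.2], 0.92)
[]
31.95 [ 0.5304 -0.3     0.2689] 110.50543069839478 [ 0.3252 -0.1214 -2.2824]
ridge rows [315, 316, 308] [127.0, 106.0, 106.0]
ridge rows [316, 314, 317] [145.0, 132.0, 124.0]
[ 0.53037888 -0.2999941   0.2688553 ] 168.87161545424823
[([191.0, 249.0], 0.76, [0.506, 0.274, 0.018]), ([196.0, 294.0], 0.75, [0.404, 0.261, 0.018]), ([188.0, 284.0], 0.71, [0.427, 0.279, 0.018])]
[([169.0, 242.0, 39.0, 12.0], 0.82, 386), ([170.0, 278.0, 39.0, 9.0], 0.72, 369), ([175.0, 290.0, 36.0, 9.0], 0.69, 368)]
[([250.0, 331.0], 0.7, [0.51, 0.279, 0.018]), ([288.0, 343.0], 0.59, [0.417, 0.25, 0.018]), ([272.0, 348.0], 0.54, [0.437, 0.283, 0.018]), ([208.0, 310.0], 0.39, [0.637, 0.297, 0.018])]
[([262.0, 334.0, 22.0, 26.0], 0.75, 252), ([274.0, 326.0, 26.0, 32.0], 0.73, 195), ([234.0, 317.0, 29.0, 31.0], 0.69, 328)]
```

```bash
python3 - <<'E'
from h import *
np.set_printoptions(linewidth=220)
a=bot.camera('top')
hsv=cv2.cvtColor(a['frame'],cv2.COLOR_RGB2HSV)
for r in range(212,308,2): print(r,hsv[r,148:222:4,1].tolist(),hsv[r,148:222:4,2].tolist()[4:16:3])
E
```

```text
212 [36, 35, 32, 34, 34, 33, 24, 53, 47, 30, 34, 38, 43, 49, 57, 65, 66, 35, 33] [142, 48, 136, 129]
214 [36, 36, 35, 32, 33, 41, 49, 79, 85, 91, 70, 77, 80, 94, 93, 102, 92, 38, 30] [139, 87, 135, 130]
216 [46, 53, 61, 66, 74, 81, 89, 93, 93, 97, 94, 104, 103, 102, 93, 103, 94, 69, 32] [134, 129, 108, 70]
218 [93, 94, 100, 98, 102, 96, 90, 106, 103, 101, 117, 121, 113, 87, 111, 83, 95, 88, 36] [105, 72, 50, 47]
220 [91, 99, 82, 107, 93, 114, 100, 101, 116, 85, 107, 101, 120, 102, 105, 103, 92, 105, 32] [52, 48, 50, 60]
222 [103, 97, 93, 101, 112, 88, 100, 98, 99, 101, 92, 92, 89, 102, 94, 106, 100, 102, 26] [50, 57, 61, 70]
224 [107, 125, 97, 105, 92, 95, 108, 102, 98, 91, 98, 89, 105, 105, 108, 119, 97, 121, 40] [61, 65, 68, 68]
226 [115, 104, 102, 107, 92, 116, 94, 101, 94, 103, 99, 115, 94, 98, 94, 91, 95, 99, 48] [64, 58, 62, 70]
228 [107, 108, 109, 107, 98, 94, 93, 102, 100, 98, 121, 85, 106, 112, 97, 98, 92, 119, 28] [60, 65, 57, 66]
230 [89, 100, 105, 99, 106, 106, 102, 89, 96, 94, 105, 99, 116, 113, 97, 103, 99, 72, 31] [65, 69, 61, 68]
232 [98, 110, 95, 105, 94, 101, 113, 9
[... 3352 characters left out ...]
3, 111, 113, 104, 111, 106, 113, 107, 109, 109, 91, 104] [59, 117, 110, 95]
296 [41, 99, 90, 100, 102, 104, 114, 110, 115, 107, 115, 96, 109, 109, 104, 108, 109, 93, 85] [60, 95, 82, 70]
298 [45, 93, 109, 100, 95, 89, 109, 105, 110, 105, 106, 109, 103, 101, 100, 97, 96, 93, 105] [62, 73, 87, 124]
300 [41, 108, 103, 98, 97, 101, 103, 100, 99, 97, 99, 98, 92, 99, 89, 91, 91, 74, 40] [95, 127, 136, 113]
302 [37, 98, 99, 102, 94, 95, 95, 98, 94, 93, 87, 75, 57, 50, 40, 38, 34, 33, 36] [135, 112, 76, 61]
304 [36, 78, 78, 78, 86, 68, 49, 38, 35, 40, 29, 34, 27, 29, 28, 35, 28, 40, 29] [74, 61, 62, 62]
306 [33, 41, 34, 35, 44, 47, 32, 41, 41, 34, 39, 39, 42, 33, 38, 43, 36, 22, 25] [58, 62, 66, 62]
```

```bash
python3 -m handwheel '0 15 -3 30 0; 0 30 -7 60 0; 0 45 -7 85 0; 0 45 -7 105 0; 0 45 -7 119 0' 40
python3 -m handwheel '0 0 0 10 0; 0 -11 0 16 0; 0 -22 0 23 0; 0 -32 0 31 0; 0 -42 0 40 0' 40
python3 -m handwheel '0 -3 0 3 0; 0 -6 0 6 0; 0 -8 0 8 0; 0 -9 0 9 0; 0 -9 0 9 0' 40
python3 look.py
```

```text
clock: 32.8
tcp_pos: [0.4847, -0.2969, 0.1497]
ee_rot: [-0.0, 0.096, 0.995, 0.0]
wrist_force: [-0.4, -0.3, -2.2]
width: 0.284
gripper_force: 110.4
clock: 33.3
tcp_pos: [0.5288, -0.3063, 0.1118]
ee_rot: [0.002, 0.096, 0.995, -0.001]
wrist_force: [2.2, 0.2, 7.5]
width: 0.289
gripper_force: 109.8
clock: 33.8
tcp_pos: [0.5368, -0.3078, 0.1025]
ee_rot: [0.002, 0.096, 0.995, -0.001]
wrist_force: [2.6, -0.1, 4.5]
width: 0.289
gripper_force: 109.5
lip ([317.3, 35.3], 0.66) scoop ([316.9, 147.3], 0.77)
[]
34.0 [ 0.536  -0.3076  0.1023] 109.44534301757812 [ 2.6043 -0.1303  5.6608]
ridge rows [273, 272, 274] [328.0, 288.0, 241.0]
ridge rows [269, 270, 268] [336.0, 264.0, 259.0]
```

```bash
python3 -m handwheel '35 0 0 0 0; 45 0 0 0 0; 60 0 0 0 0; 70 0 0 0 0; 85 0 0 0 0'
python3 -m handwheel '85 0 0 -20 0; 85 0 0 -60 0; 85 0 0 -100 0; 85 0 0 -140 0; 85 0 0 -180 0'
python3 look.py
python3 - <<'E'
from h import *
plan([(.49,.27,.29,168.9)],85,step=46)
E
```

```text
clock: 34.5
tcp_pos: [0.5351, -0.3073, 0.1016]
ee_rot: [-0.0, 0.096, 0.995, 0.0]
wrist_force: [-0.8, -0.1, -0.0]
width: 0.961
gripper_force: 0.0
clock: 35.0
tcp_pos: [0.535, -0.3071, 0.2834]
ee_rot: [-0.0, 0.096, 0.995, 0.0]
wrist_force: [1.0, 0.3, -1.0]
width: 0.999
gripper_force: 0.0
lip ([315.9, 73.0], 0.55) scoop ([316.9, 133.7], 0.91)
[]
35.2 [ 0.5352 -0.3073  0.2821] 0.0 [ 0.3215 -0.1996 -1.4605]
ridge rows [219, 277, 218] [13.0, 12.0, 12.0]
ridge rows [322, 321, 323] [105.0, 103.0, 100.0]
85 12 43 -1 0.0; 85 24 86 -1 0.0; 85 36 129 -2 0.0; 85 48 172 -2 0.0; 85 60 215 -3 0.0
85 12 43 -1 0.0; 85 24 86 -1 0.0; 85 36 129 -2 0.0; 85 48 172 -2 0.0; 85 60 215 -3 0.0
85 12 43 -1 0.0; 85 24 86 -1 0.0; 85 36 129 -2 0.0; 85 36 129 -2 0.0; 85 36 129 -2 0.0
```

```bash
python3 -m handwheel '85 5 43 -10 0; 85 15 86 -20 0; 85 25 129 -30 0; 85 35 172 -40 0; 85 45 215 -50 0'
python3 -m handwheel '85 10 43 0 0; 85 20 86 0 0; 85 30 129 0 0; 85 40 172 0 0; 85 50 215 0 0'
python3 -m handwheel '85 10 43 0 0; 85 20 86 0 0; 85 30 129 0 0; 85 30 140 0 0; 85 30 140 0 0'
python3 - <<'E'
from h import *
s=bot.read_state();print(s['tcp_pos'])
for c in (bot.camera('wrist'),bot.camera('top'),bot.camera('side')):
    r=bot.spot_point(c,'blank0');print([(np.round(x['location']).tolist(),round(x['confidence'],2),atz(c,x['location'],.018).round(3).tolist()) for x in r])
    print([(np.round(x['extent']).tolist(),round(x['confidence'],2)) for x in bot.silhouettes(c,'blank1')])
    save(c,'e%d'%c['shot'])
    print([(q,sp(c,q)) for q in ('crate','tray_bar','scoop_grip','scoop')])
E
```

```text
clock: 35.7
tcp_pos: [0.5316, -0.0859, 0.3304]
ee_rot: [-0.002, 0.096, 0.995, 0.0]
wrist_force: [0.3, 0.1, 0.2]
width: 0.997
gripper_force: 0.0
clock: 36.2
tcp_pos: [0.5237, 0.1347, 0.3301]
ee_rot: [-0.002, 0.096, 0.995, -0.0]
wrist_force: [1.1, 0.2, 0.2]
width: 0.996
gripper_force: 0.0
clock: 36.7
tcp_pos: [0.5214, 0.2772, 0.3299]
ee_rot: [-0.001, 0.095, 0.995, -0.001]
wrist_force: [0.1, -0.6, -0.5]
width: 0.991
gripper_force: 0.0
[0.52142703 0.27720436 0.32987594]
[([281.0, 72.0], 0.87, [0.404, 0.262, 0.018]), ([317.0, 177.0], 0.84, [0.509, 0.277, 0.018]), ([294.0, 72.0], 0.7, [0.406, 0.275, 0.018]), ([304.0, 92.0], 0.68, [0.426, 0.281, 0.018])]
[([235.0, 46.0, 96.0, 52.0], 0.98), ([274.0, 159.0, 85.0, 38.0], 0.83), ([259.0, 73.0, 91.0, 44.0], 0.72), ([262.0, 48.0, 79.0, 44.0], 0.58)]
[('crate', ([297.4, 66.7], 0.67)), ('tray_bar', (None, 0)), ('scoop_grip', (None, 0)), ('scoop', (None, 0))]
[([196.0, 293.0], 0.79, [0.407, 0.261, 0.018]), ([190.0, 284.0], 0.79, [0.426, 0.275, 0.018]), ([191.0, 252.0], 0.64, [0.5, 0.274, 0.018])]
[([176.0, 287.0, 36.0, 13.0], 0.94), ([174.0, 244.0, 36.0, 8.0], 0.9), ([181.0, 281.0, 31.0, 6.0], 0.56)]
[('crate', ([186.6, 257.1], 0.62)), ('tray_bar', ([291.4, 165.7], 0.97)), ('scoop_grip', ([459.8, 228.5], 0.78)), ('scoop', ([190.6, 286.3], 0.72))]
[([274.0, 351.0], 0.75, [0.427, 0.287, 0.018])]
[([237.0, 319.0, 26.0, 26.0], 0.77), ([261.0, 334.0, 23.0, 25.0], 0.71), ([274.0, 329.0, 23.0, 29.0], 0.55)]
[('crate', ([261.3, 342.2], 0.61)), ('tray_bar', ([260.0, 202.0], 0.97)), ('scoop_grip', ([278.8, 414.5], 0.24)), ('scoop', (None, 0))]
```

```bash
python3 - <<'E'
from h import *
np.set_printoptions(linewidth=250)
c=bot.camera('wrist');R=bot.silhouettes(c,'blank1')
m=[x['region'] for x in R]
print([(x['extent'],round(x['confidence'],2),int(x['region'].sum())) for x in R])
print([[int((a&b).sum()) for a in m] for b in m])
h=cv2.cvtColor(c['frame'],cv2.COLOR_RGB2HSV)
for r in range(30,220,4): print(r,h[r,220:400:10,2].tolist(),h[r,300,:2].tolist())
E
```

```text
[([273.1, 45.4, 66.3, 42.8], 0.82, 335), ([276.3, 159.6, 81.9, 36.4], 0.7, 1737), ([259.8, 70.1, 89.3, 48.0], 0.68, 2095), ([235.8, 47.1, 92.9, 47.8], 0.66, 2289)]
[[335, 0, 0, 16], [0, 1737, 0, 0], [0, 0, 2095, 0], [16, 0, 0, 2289]]
30 [170, 166, 160, 90, 73, 75, 73, 70, 77, 73, 70, 99, 171, 182, 127, 50, 156, 170] [15, 46]
34 [168, 170, 95, 73, 72, 73, 73, 72, 71, 73, 125, 180, 175, 110, 66, 49, 158, 166] [14, 54]
38 [155, 78, 77, 67, 75, 71, 70, 71, 79, 152, 182, 151, 111, 99, 60, 48, 163, 174] [14, 71]
42 [69, 71, 69, 76, 74, 71, 68, 91, 167, 179, 133, 106, 105, 66, 77, 50, 165, 175] [17, 128]
46 [65, 73, 68, 72, 72, 67, 115, 176, 171, 116, 99, 99, 144, 74, 76, 55, 157, 168] [18, 127]
50 [72, 73, 75, 77, 76, 140, 178, 158, 107, 71, 97, 89, 155, 77, 76, 57, 151, 170] [17, 133]
54 [79, 70, 73, 82, 161, 181, 137, 99, 70, 105, 127, 123, 128, 73, 77, 55, 138, 170] [16, 142]
58 [70, 71, 99, 167, 178, 117, 93, 81, 103, 131, 147, 133, 136, 76, 76, 59, 114, 174] [16, 141]
62 [72, 121, 172, 165, 108, 74, 93, 114, 134, 149, 160, 140, 138, 78, 75, 68, 91, 169] [16, 139]
66 [144, 176, 151, 10
[... 3098 characters left out ...]
180, 184, 157, 73, 71] [18, 127]
194 [177, 169, 73, 105, 83, 195, 172, 185, 199, 179, 191, 185, 189, 180, 155, 76, 73, 72] [19, 122]
198 [177, 177, 77, 82, 87, 190, 172, 185, 200, 177, 190, 181, 173, 81, 74, 73, 71, 73] [19, 121]
202 [176, 178, 99, 72, 106, 159, 176, 180, 200, 174, 191, 162, 75, 73, 76, 69, 70, 69] [19, 120]
206 [175, 177, 138, 74, 136, 112, 175, 185, 198, 170, 90, 74, 76, 71, 78, 71, 70, 76] [18, 121]
210 [171, 173, 175, 75, 154, 92, 177, 181, 172, 78, 78, 71, 78, 75, 74, 73, 70, 71] [18, 125]
214 [166, 173, 171, 72, 160, 92, 177, 152, 77, 69, 77, 70, 77, 78, 79, 77, 69, 63] [19, 136]
218 [174, 174, 174, 75, 148, 92, 84, 76, 77, 76, 71, 75, 74, 76, 75, 73, 59, 61] [19, 139]
```

```bash
python3 -m handwheel '85 40 0 0 0; 85 80 0 0 0; 85 115 0 0 0; 85 115 0 0 0; 85 115 0 0 0'
python3 - <<'E'
from h import *
s=bot.read_state();print(s['tcp_pos'])
c=bot.camera('wrist')
for k in range(2):
    R=bot.silhouettes(c,'blank1')
    print([(np.round(x['extent']).tolist(),round(x['confidence'],2),int(x['region'].sum())) for x in R])
    r=bot.spot_point(c,'blank0');print([(np.round(x['location']).tolist(),round(x['confidence'],2)) for x in r])
    c=bot.camera('wrist')
for x in R:
    a=cv2.minAreaRect(np.argwhere(x['region'])[:,::-1].astype(np.float32)); print(a)
E
```

```text
clock: 38.35
tcp_pos: [0.4086, 0.2983, 0.3322]
ee_rot: [0.001, 0.096, 0.995, 0.0]
wrist_force: [0.1, 0.3, 0.3]
width: 0.994
gripper_force: 0.0
[0.40861324 0.29826184 0.33221715]
[([280.0, 264.0, 76.0, 32.0], 0.94, 1523), ([242.0, 176.0, 89.0, 42.0], 0.78, 1676), ([323.0, 170.0, 15.0, 20.0], 0.63, 171), ([263.0, 191.0, 83.0, 37.0], 0.62, 1460)]
[([319.0, 281.0], 0.94), ([306.0, 210.0], 0.84), ([283.0, 195.0], 0.64)]
[([266.0, 188.0, 82.0, 39.0], 0.92, 1463), ([276.0, 264.0, 80.0, 33.0], 0.88, 1560), ([244.0, 174.0, 85.0, 46.0], 0.76, 1637), ([329.0, 172.0, 10.0, 20.0], 0.7, 158)]
[([304.0, 209.0], 0.88), ([288.0, 196.0], 0.66), ([319.0, 280.0], 0.66)]
((306.1500244140625, 209.4499969482422), (20.55480194091797, 84.74903869628906), 71.56504821777344)
((317.7027282714844, 278.476806640625), (21.17146110534668, 80.8062515258789), 78.27488708496094)
((285.3113098144531, 196.33963012695312), (19.779922485351562, 89.14701080322266), 74.05460357666016)
((333.5769348144531, 180.8845977783203), (14.904827117919922, 11.7669677734375), 78.69007110595703)
```

```bash
python3 -c "
from bench import bot
print(bot.finish_job())"
```

```text
the job is handed in; nothing more can be done
None
```

I handed the job in at about 39 s: the tray is up at its stop, all four blanks were tipped into the plywood box in one go (one lies on top of another), and the scoop is standing on the bench, released.

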